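Fetch the flask from behind the reagent bottles

ROBOT

A 6-joint arm with a two-finger parallel gripper is mounted at the origin on the work surface. World frame = base frame: x ahead of the robot, y to its left, z up, the work surface at z = 0. Lengths are in mm, angles in rad, forces in N, time in s.
With the tool pointing down it reaches from about 275 to 725 mm from the base axis. Payload 15.9 kg.
Tool frame: the origin (TCP) lies on the front face of the gripper's body, between the roots of the fingers; the fingertips stand 73 mm ahead of it and the grasp point (between the pads) lies 54 mm ahead of it; z points along the fingers, y is the line along which they close (so a half turn about z gives the same grasp; the last joint's range is limited). The gripper opens to 85 mm and grips with 20 to 120 N. Pads are 22 mm wide; open, the fingers measure 114 mm over their backs; the gripper's body (76 mm by 85 mm) begins 54 mm behind the grasp point. The pads swing forward as they close: fully open they stand 13 mm farther back than shut.
Start: joints at [1.115, 0.213, -0.034, 1.323, 0, 1.571], TCP at [220.082, 448.943, 303.906] pointing down, gripper open.
Joint ranges: [-2.98, 2.98], [-0.74, 1.72], [-1.14, 1.35], [-2.1, 2.04], [-1.57, 1.44], [-3.14, 3.14]. Speed limits (rad/s): [1.89, 1.89, 2.39, 2.57, 3.14, 3.14].

INTERFACE

Orientations are given as a unit quaternion [x, y, z, w].
In Python, from bench import bot, eyes gives the robot as it stands.
- The arm moves only by the shell command python3 -m pendant 'ROWS' [FORCE]. ROWS is JSON, a list of rows, each a list of 3 entries, a list of its own where there are three numbers: the turn, a rotation vector about the world's x, y, z in degrees, then the shift along the world's x, y, z in mm, then the opening, from 0 (shut) to 1 (fully open). A call has 1 to 8 rows; each row is the pose to reach, as a shift and turn from the pose commanded when the call began; what a row does not reach only later rows make up. A row lasts 1/12 s, in which the tool goes at most 41.7 mm and 7.16 degrees, less where a joint would pass 70% of its speed; a pose out of reach is approached as far as the arm can. A call with a gripper value outside its range is refused whole. The fingers move at their own pace and stop on an object; FORCE is the grip in N (left out, the last holds). Time passes only in rows, so rows that repeat a pose let the fingers close. It gives the time, the measured TCP pose, the force, the opening and the grip force at its end, in the units of the state.
- bot.sense(): the state, without advancing time (a new reading comes with each control period).
- eyes.snapshot(name): name is "scene" or "top"; returns a dict with "pixels" (384x512x3 uint8, red, green, blue), "fx", "fy", "cx", "cy" (pixels), "dist_coeffs" ([k1, k2, p1, p2, k3] as OpenCV has them; the pictures are not rectified), "extrinsics" (4x4, takes a point from world to camera coordinates). Camera axes: x right, y up, looking along -z (the intrinsics and any distortion apply to the point x, -y, -z); pixel columns grow to the right and rows downward; lengths in mm; the calibration is good to about 2 mm. A picture is of the moment at which its call begins. There is no depth.
- bot.finish_job(): hands the job in; it is judged then, once.
The state is a dict: "clock": time; "q": joint angles; "dq": joint speeds; "joint_efforts": joint torques, N m; "ee_pos": TCP position; "eef_rot": TCP orientation; "ft_force": force on the tool from outside, world axes, zero at the start; "wrist_torque": the same for the moment, N m; "grip_width": finger opening in mm; "gripper_force": force on a finger pad.
Only numpy, scipy, OpenCV 4.12 (cv2) and the standard library are available. Lean on these libraries where they do the work, as an engineer would, in place of code of your own. Each camera call takes 0.05 s, during which the arm holds its last target. There are 200 camera calls.

TASK

The stoppered sample flask at the back of the grey containment tray is boxed in by three taller bottles. Stand all three bottles upright in the steel side tray, then put the flask in the middle of the stirrer's round plate, and only then put each bottle back upright on the spot where it stood at first. Tip nothing over, and leave the small white jar in the grey tray where it is.

Things in the scene. Friction and masses are not known exactly. Their poses are not given: they have to be found in the camera images.
- round_bottle: Round amber glass bottle with a black cap, body 54 mm across, 165 mm tall over the cap; 0.3 kg. Origin at the centre of its underside, z up along its axis. Its cap is 32 mm across and 23 mm tall, with a 27 mm neck for 14 mm below the cap (so cap and neck take the top 37 mm); grip it by the cap. 
- square_bottle: Square white plastic bottle with a round white cap, body 48 x 48 mm, 156 mm tall over the cap; 0.25 kg. Origin at the centre of its underside, z up along its axis. Its cap is 32 mm across and 23 mm tall, with a 27 mm neck for 14 mm below the cap (so cap and neck take the top 37 mm); grip it by the cap. 
- cone_bottle: Conical aluminium bottle with a black cap, 58 mm across at the foot, tapering up to the neck, 147 mm tall over the cap; 0.25 kg. Origin at the centre of its underside, z up along its axis. Its cap is 32 mm across and 23 mm tall, with a 27 mm neck for 14 mm below the cap (so cap and neck take the top 37 mm); grip it by the cap. 
- flask: Clear glass flat-bottomed flask with a dark rubber stopper, 90 mm tall, bulb 56 mm across (widest 26 mm up), flat foot 34 mm across; above 53 mm it is a straight neck, collar and stopper 23 to 26 mm wide, to be gripped there; 0.1 kg. It starts in the grey tray, behind the bottles as seen from the robot. Origin at the centre of its underside, z up.
- bay: Grey plastic containment tray, fixed, 210 (x) x 240 (y) mm outside, 4 mm floor, rim 14 mm high and 4 mm thick. Bottles, flask and jar stand in it at the start. Origin at the centre of its underside, x pointing to its back (away from the robot).
- side_tray: Empty steel side tray, fixed, 270 (x) x 130 (y) mm outside, 4 mm floor, rim 14 mm high and 4 mm thick, to the robot's left or right. Origin at the centre of its underside, x along its long side.
- stirrer: White magnetic stirrer, fixed, body 150 (x) x 130 (y) x 40 mm, with a flat round white plate 112 mm across on top, plate surface 50 mm above the table; across the work area from the side tray, on the other hand. Origin at the centre of its underside, under the centre of the plate.
- jar: Small white lidded jar, 42 mm across and 42 mm tall, in the back left corner (+x, +y) of the grey tray as seen from the robot; to be left where it is. Origin at the centre of its underside.
There are look-alikes about, which are no part of the job. Leave any purple or turquoise look-alike of the square_bottle alone. Leave any orange or turquoise look-alike of the flask alone.

How it is judged (in metres and radians):
On the way, in this order (a step that is already met when the one before it is completed fails the run):
1. all three bottles stand upright in the side tray, the flask not yet moved (x of round_bottle in the frame of side_tray between -0.125 and 0.125 m and y of round_bottle in the frame of side_tray between -0.055 and 0.055 m and z of round_bottle in the frame of side_tray between -0.002 and 0.01 m and angle between each of round_bottle, square_bottle, cone_bottle's own z axis and vertical below 0.1 rad and linear speed of each of round_bottle, square_bottle, cone_bottle below 0.03 m/s and x of square_bottle in the frame of side_tray between -0.125 and 0.125 m and y of square_bottle in the frame of side_tray between -0.055 and 0.055 m and z of square_bottle in the frame of side_tray between -0.002 and 0.01 m and x of cone_bottle in the frame of side_tray between -0.125 and 0.125 m and y of cone_bottle in the frame of side_tray between -0.055 and 0.055 m and z of cone_bottle in the frame of side_tray between -0.002 and 0.01 m and distance of flask from where it was at the start of the episode below 0.02 m), for 0.2 s.
2. the flask stands in the middle of the stirrer's plate, let go, while the three bottles are still in the side tray (horizontal distance between flask and stirrer below 0.015 m and z of flask in the frame of stirrer between 0.046 and 0.056 m and angle between each of flask, round_bottle, square_bottle, cone_bottle's own z axis and vertical below 0.1 rad and linear speed of each of flask, round_bottle, square_bottle, cone_bottle below 0.03 m/s and contact force between flask and the fingers below 0.1 N and x of round_bottle in the frame of side_tray between -0.125 and 0.125 m and y of round_bottle in the frame of side_tray between -0.055 and 0.055 m and z of round_bottle in the frame of side_tray between -0.002 and 0.01 m and x of square_bottle in the frame of side_tray between -0.125 and 0.125 m and y of square_bottle in the frame of side_tray between -0.055 and 0.055 m and z of square_bottle in the frame of side_tray between -0.002 and 0.01 m and x of cone_bottle in the frame of side_tray between -0.125 and 0.125 m and y of cone_bottle in the frame of side_tray between -0.055 and 0.055 m and z of cone_bottle in the frame of side_tray between -0.002 and 0.01 m), for 0.2 s.
At the end, for the whole second after the job is handed in: The flask stands upright and at rest on the stirrer's plate, within 15 mm of its centre; each bottle stands upright and at rest within 15 mm of where it stood at the start; the jar is within 15 mm of its place; all are released (horizontal distance between flask and stirrer below 0.015 m and z of flask in the frame of stirrer between 0.046 and 0.056 m and angle between each of flask, round_bottle, square_bottle, cone_bottle's own z axis and vertical below 0.1 rad and linear speed of each of flask, round_bottle, square_bottle, cone_bottle below 0.03 m/s and distance of each of round_bottle, square_bottle, cone_bottle, jar from where it was at the start of the episode below 0.015 m); the robot touches nothing.
It fails at once if a bottle, the flask or the jar is tipped by more than 0.5 rad (about 30 degrees) (angle between any of round_bottle, square_bottle, cone_bottle, flask, jar's own z axis and vertical above 0.5 rad).
It fails at once if the jar is moved by more than 15 mm (distance of jar from where it was at the start of the episode above 0.015 m).
It also fails if it takes over 136 s, if anything falls off the work surface, if the arm or the gripper's body presses on something with over 40 N, if the wrist force passes 120 N, or if a joint passes its speed limit or range.

## Working session

There is one attempt and no reset: what is moved stays moved. The work goes in short steps, Python scripts to look and compute and a shell command to move; the robot and the scene stay as the last step left them, time stands still between calls to the robot, and variables do not carry over. Pictures are saved under pics/ and viewed, at most 14 in all, crops included, and the job is handed in when it is done.

```bash
ls; mkdir -p pics; python3 - <<'E'
from bench import bot,eyes
import cv2,numpy as np
print(bot.sense())
for n in("scene","top"):
    s=eyes.snapshot(n); np.savez("pics/%s0.npz"%n,**s)
    cv2.imwrite("pics/%s0.png"%n,cv2.resize(s["pixels"][:,:,::-1],(800,600),interpolation=cv2.INTER_CUBIC))
    print({k:v for k,v in s.items() if k!="pixels"})
E
```

```text
pics
{'clock': 0.0, 'q': array([ 1.11502616e+00,  2.13346159e-01, -3.50458431e-02,  1.32351696e+00,
       -3.10801821e-05,  1.57078216e+00]), 'dq': array([ 0.0005356 , -0.00071485, -0.00045725, -0.00151677, -0.00058882,
       -0.00204905]), 'joint_efforts': array([-1.54991998e-03, -6.86174583e+01,  4.87113512e+01,  1.77713198e-02,
       -4.80777624e-05, -2.78411210e-05]), 'ee_pos': array([219.96850747, 448.72267545, 303.42638099]), 'eef_rot': array([ 2.25910848e-01,  9.74147822e-01, -5.45445200e-04, -1.10547684e-04]), 'ft_force': array([-0.72500085,  0.29400831, -0.78290929]), 'wrist_torque': array([0.01268646, 0.03209738, 0.02096699]), 'gripper_force': 0.0, 'grip_width': 85.0898588387641}
{'fx': 492.65620787530986, 'fy': 492.65620787530986, 'cx': 258.9281645666217, 'cy': 193.4534026683085, 'dist_coeffs': array([-0.10052198,  0.        ,  0.        ,  0.        ,  0.        ]), 'extrinsics': array([[-8.49744982e-01,  5.27101270e-01, -9.88516906e-03,
         4.09343728e+02],
       [-3.08593557e-01, -4.82109149e-01,  8.19963892e-01,
         1.32607599e+02],
       [ 4.27438278e-01,  6.99810703e-01,  5.72329886e-01,
        -1.42662389e+03],
       [ 0.00000000e+00,  0.00000000e+00,  0.00000000e+00,
         1.00000000e+00]])}
{'fx': 410.6850628949759, 'fy': 410.6850628949759, 'cx': 250.9238577270578, 'cy': 190.0297383484753, 'dist_coeffs': array([-0.04076853,  0.        ,  0.        ,  0.        ,  0.        ]), 'extrinsics': array([[-8.93322269e-03, -9.99914376e-01,  9.56231878e-03,
         5.00331205e+00],
       [ 9.96280573e-01, -8.08034773e-03,  8.57888538e-02,
        -5.07726228e+02],
       [-8.57042413e-02,  1.02931234e-02,  9.96267451e-01,
        -9.07232533e+02],
       [ 0.00000000e+00,  0.00000000e+00,  0.00000000e+00,
         1.00000000e+00]])}
```

View pics/scene0.png

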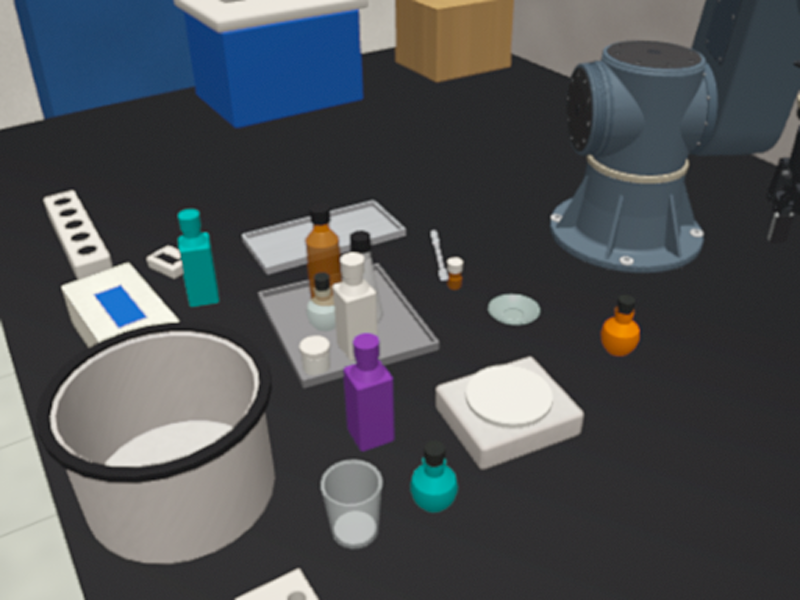

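View pics/top0.png

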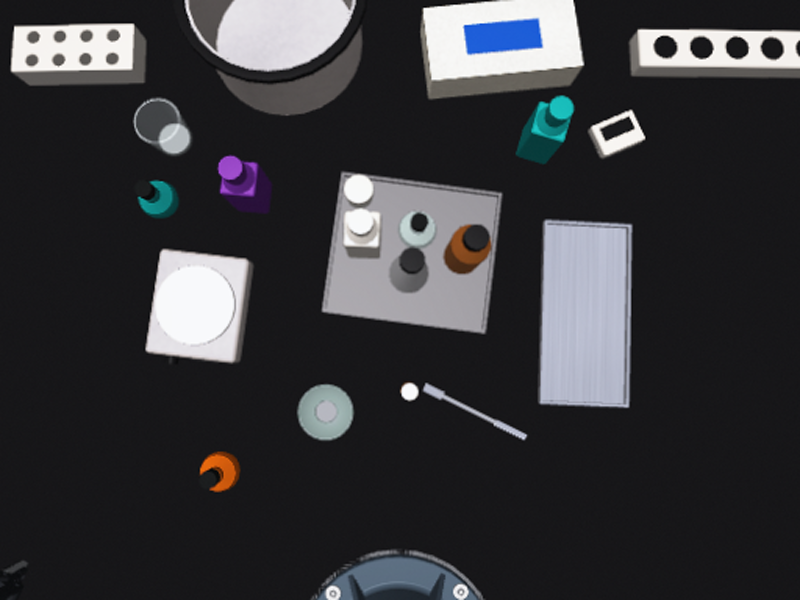

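Scene shows the bay with white square (353,263), amber (320,217), cone (360,242), flask stopper (322,283), jar (314,352). Top shows the same: white cap (361,222), amber cap (475,238), cone cap (411,261), stopper (419,222), jar (358,188), side tray right, stirrer left (195,305). 
Could be mistaken: purple (231,167) and turquoise (560,107) square bottles, teal (145,190) and orange (208,480) flasks. I choose the white bottle and the clear flask inside the bay.

```bash
python3 - <<'E'
import cv2,numpy as np
a=np.load("pics/top0.npz")["pixels"][:,:,::-1]; b=np.load("pics/scene0.npz")["pixels"][:,:,::-1]
def c(im,u,v,w,h,k,n):
    cv2.imwrite(n,cv2.resize(im[v:v+h,u:u+w],None,fx=k,fy=k,interpolation=cv2.INTER_CUBIC))
c(a,200,105,130,110,5.5,"pics/topc.png"); c(b,160,125,125,115,5,"pics/scenec.png")
E
```

```text
(no output)
```

View pics/topc.png

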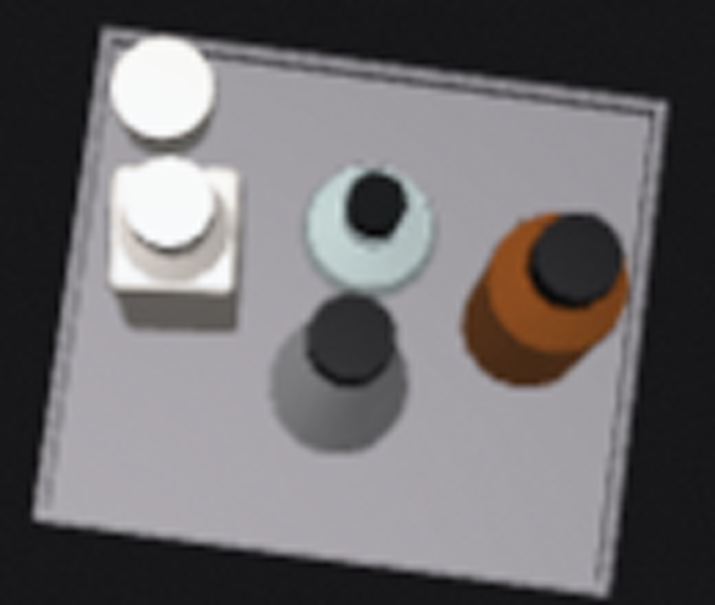

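View pics/scenec.png

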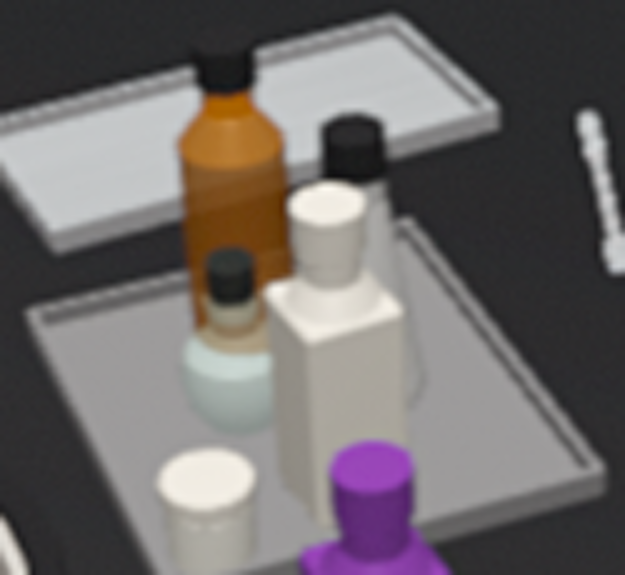

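Crops show cap tops — top crop: white (169,202), amber (577,259), cone (351,338), stopper (377,203), jar (162,88); scene crop: white (327,204), amber (226,55), cone (354,133), stopper (231,261), jar (207,478). Triangulating.

```bash
cat > h.py <<'E'
import cv2,numpy as np
S={n:np.load("pics/%s0.npz"%n) for n in("top","scene")}
def ray(n,uv):
    s=S[n];K=np.array([[s["fx"],0,s["cx"]],[0,s["fy"],s["cy"]],[0,0,1]])
    p=cv2.undistortPoints(np.array([[uv]],float),K,s["dist_coeffs"])[0,0]
    E=s["extrinsics"];d=E[:3,:3].T@np.array([p[0],-p[1],-1]);o=-E[:3,:3].T@E[:3,3]
    return o,d/np.linalg.norm(d)
def plane(n,uv,z):
    o,d=ray(n,uv);return o+d*(z-o[2])/d[2]
def tri(a,b):
    A=0;B=0;L=[ray("top",a),ray("scene",b)]
    for o,d in L:
        P=np.eye(3)-np.outer(d,d);A=A+P;B=B+P@o
    x=np.linalg.solve(A,B);return x,max(np.linalg.norm((np.eye(3)-np.outer(d,d))@(x-o)) for o,d in L)
tc=lambda p:(200-.5+(p[0]+.5)/5.5,105-.5+(p[1]+.5)/5.5)
sc=lambda p:(160-.5+(p[0]+.5)/5,125-.5+(p[1]+.5)/5)
f=lambda p:((p[0]+.5)/1.5625-.5,(p[1]+.5)/1.5625-.5)
E
python3 - <<'E'
from h import *
np.set_printoptions(precision=1,suppress=True)
for k,a,b,z in[("white",(169,202),(327,204),160),("amber",(577,259),(226,55),169),("cone",(351,338),(354,133),151),("flask",(377,203),(231,261),94),("jar",(162,88),(207,478),46)]:
    print(k,*tri(tc(a),sc(b)),"top@z",plane("top",tc(a),z),"scene@z",plane("scene",sc(b),z))
print("plate",*tri(f((195,305)),f((509,396))),plane("top",f((195,305)),50))
c=[plane("top",tc(p),14) for p in[(103,27),(667,101),(606,597),(35,520)]];print("bay",np.mean(c,0),c)
c=[plane("top",f(p),14) for p in[(544,220),(632,224),(629,407),(540,404)]];print("side",np.mean(c,0),c)
s=[plane("scene",f(p),14) for p in[(244,239),(376,203),(406,231),(266,268)]];print("side scene",np.mean(s,0),s)
E
```

```text
white [591.4  41.5 158.5] 0.21765365757054797 top@z [591.3  41.3 160. ] scene@z [592.3  43.8 160. ]
amber [ 568.8 -102.1  159.7] 1.2505533839687775 top@z [ 568.2 -101.5  169. ] scene@z [575.3 -85.  169. ]
cone [543.5 -22.6 147.5] 0.6410611764685447 top@z [543.5 -22.8 151. ] scene@z [545.9 -16.8 151. ]
flask [604.  -35.7  91.8] 0.45954668343447813 top@z [604.  -35.8  94. ] scene@z [605.1 -32.2  94. ]
jar [662.1  48.7  44.3] 0.35064083936325385 top@z [662.   48.5  46. ] scene@z [662.7  51.1  46. ]
plate [496.9 280.5  42.6] 0.33682435125961696 [496.6 278.1  50. ]
bay [575.8 -29.6  14. ] [array([696.8,  74.7,  14. ]), array([ 663.5, -163.3,   14. ]), array([ 454.6, -132.8,   14. ]), array([488.5, 103.1,  14. ])]
side [ 483.4 -284.1   14. ] [array([ 621.5, -225.3,   14. ]), array([ 614.9, -357.3,   14. ]), array([ 345.4, -342. ,   14. ]), array([ 351.6, -211.7,   14. ])]
side scene [ 485.2 -270.6   14. ] [array([ 617. , -335.3,   14. ]), array([ 346. , -325.3,   14. ]), array([ 355.1, -199.9,   14. ]), array([ 622.6, -221.8,   14. ])]
```

Points agree with the text heights (white 158.5, cone 147.5, flask 92, jar 44; amber's scene point is black on black, so I use the top view at z=169: 568,-101). I'll keep the closing line along world x, so first turn -64° and move above the cone.

```bash
python3 -m pendant '[[[0,0,-7],[20,-29,0],1],[[0,0,-14],[44,-62,0],1],[[0,0,-21],[66,-96,0],1],[[0,0,-28],[89,-129,0],1],[[0,0,-35],[112,-163,0],1],[[0,0,-42],[135,-196,0],1],[[0,0,-49],[157,-229,0],1],[[0,0,-56],[180,-262,0],1]]' 60
python3 -m pendant '[[[0,0,-4],[22,-33,-8],1],[[0,0,-8],[44,-66,-16],1],[[0,0,-8],[66,-99,-24],1],[[0,0,-8],[88,-132,-32],0.8],[[0,0,-8],[110,-165,-40],0.7],[[0,0,-8],[132,-192,-48],0.7],[[0,0,-8],[144,-209,-54],0.7],[[0,0,-8],[144,-209,-54],0.7]]' 60
python3 - <<'E'
from bench import bot,eyes
import cv2,numpy as np
s=bot.sense();print(s["clock"],s["ee_pos"],s["eef_rot"],s["grip_width"],s["q"])
o=[]
for n,(u,v) in(("scene",(150,60)),("top",(190,60))):
    p=eyes.snapshot(n)["pixels"][v:v+190,u:u+130,::-1]
    o.append(cv2.resize(p,(400,585),interpolation=cv2.INTER_CUBIC))
cv2.imwrite("pics/a1.png",np.hstack(o))
E
```

```text
clock: 0.77
ee_pos: [400.5, 185.0, 303.9]
eef_rot: [0.659, 0.752, -0.0, -0.0]
ft_force: [0.7, 0.0, 0.4]
grip_width: 85.6
gripper_force: 0.0
clock: 1.43
ee_pos: [545.2, -25.3, 247.8]
eef_rot: [0.709, 0.705, -0.001, -0.001]
ft_force: [-0.3, -0.1, -0.5]
grip_width: 59.8
gripper_force: 0.0
1.4333 [545.21554789 -25.26107298 247.82130891] [ 7.08997970e-01  7.05209587e-01 -9.95547551e-04 -5.70689836e-04] 59.75878071701904 [-4.59892066e-02  3.24402903e-01 -2.85218089e-02  1.22005852e+00
 -6.96178020e-04  1.53016547e+00]
```

View pics/a1.png

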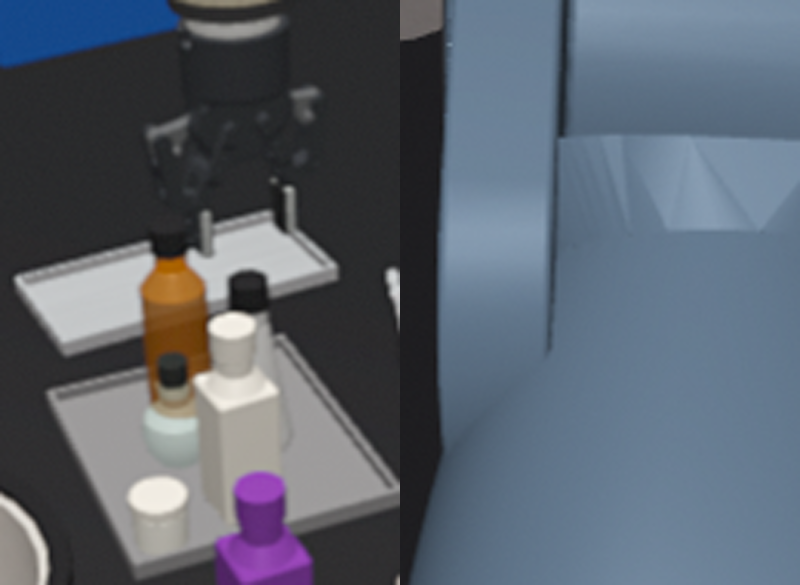

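The open fingers (205,235)/(290,210) stand centred over the cone's cap (247,290); the top view is hidden by the arm. Descend and grip.

```bash
python3 -m pendant '[[[0,0,0],[0,0,-12],0.7],[[0,0,0],[0,0,-27],0.7],[[0,0,0],[0,0,-42],0.7],[[0,0,0],[0,0,-52],0.7],[[0,0,0],[0,0,-57],0.7],[[0,0,0],[0,0,-57],0.7],[[0,0,0],[0,0,-57],0.3],[[0,0,0],[0,0,-57],0]]' 60
python3 -m pendant '[[[0,0,0],[0,0,0],0],[[0,0,0],[0,0,0],0],[[0,0,0],[0,0,0],0],[[0,0,0],[0,0,5],0],[[0,0,0],[0,0,15],0],[[0,0,0],[0,0,30],0],[[0,0,0],[0,0,45],0],[[0,0,0],[0,0,55],0]]' 60
```

```text
clock: 2.2
ee_pos: [544.4, -21.9, 193.8]
eef_rot: [0.708, 0.706, 0.0, 0.0]
ft_force: [-0.7, -0.3, 0.3]
grip_width: 36.8
gripper_force: 0.0
clock: 2.87
ee_pos: [544.4, -22.1, 250.1]
eef_rot: [0.708, 0.706, 0.0, 0.001]
ft_force: [0.9, 0.5, -2.8]
grip_width: 30.6
gripper_force: 59.6
```

Cone held (2.8 N). Carry to the side tray spot (403,-280).

```bash
python3 -m pendant '[[[0,0,0],[-10,0,10],0],[[0,0,0],[-30,0,20],0],[[0,0,0],[-55,-5,20],0],[[0,0,0],[-80,-20,20],0],[[0,0,0],[-98,-42,20],0],[[0,0,0],[-110,-68,20],0],[[0,0,0],[-120,-96,20],0],[[0,0,0],[-127,-124,20],0]]'
python3 -m pendant '[[[0,0,0],[-4,-28,0],0],[[0,0,0],[-8,-56,0],0],[[0,0,0],[-11,-84,0],0],[[0,0,0],[-13,-108,0],0],[[0,0,0],[-14,-124,0],0],[[0,0,0],[-14,-132,0],0],[[0,0,0],[-14,-134,0],0],[[0,0,0],[-14,-134,-5],0]]'
python3 -m pendant '[[[0,0,0],[0,0,-12],0],[[0,0,0],[0,0,-26],0],[[0,0,0],[0,0,-40],0],[[0,0,0],[0,0,-52],0],[[0,0,0],[0,0,-60],0],[[0,0,0],[0,0,-65],0],[[0,0,0],[0,0,-68],0],[[0,0,0],[0,0,-70],0]]'
```

```text
clock: 3.53
ee_pos: [415.4, -146.7, 268.5]
eef_rot: [0.708, 0.707, 0.0, 0.0]
ft_force: [1.8, -0.4, -2.1]
grip_width: 30.7
gripper_force: 60.0
clock: 4.2
ee_pos: [403.2, -280.0, 263.5]
eef_rot: [0.708, 0.706, 0.0, 0.0]
ft_force: [0.4, -0.0, -3.2]
grip_width: 30.1
gripper_force: 60.1
clock: 4.87
ee_pos: [403.7, -279.9, 193.8]
eef_rot: [0.708, 0.707, 0.0, 0.001]
ft_force: [-6.6, 5.9, 39.4]
grip_width: 30.5
gripper_force: 64.2
```

Touched down (39 N, a hair deep); ease up 1 mm, release, retreat.

```bash
python3 -m pendant '[[[0,0,0],[0,0,1],0],[[0,0,0],[0,0,1],0],[[0,0,0],[0,0,1],0.3],[[0,0,0],[0,0,1],0.6],[[0,0,0],[0,0,1],0.6],[[0,0,0],[0,0,8],0.6],[[0,0,0],[0,0,30],0.6],[[0,0,0],[0,0,65],0.6]]'
python3 -m pendant '[[[0,0,0],[15,20,20],0.6],[[0,0,0],[40,50,40],0.7],[[0,0,0],[65,85,40],0.7],[[0,0,0],[88,120,40],0.7],[[0,0,0],[112,155,40],0.7],[[0,0,0],[134,190,40],0.7],[[0,0,0],[154,225,30],0.7],[[0,0,0],[170,260,20],0.7]]'
python3 -m pendant '[[[0,0,0],[10,32,-8],0.7],[[0,0,0],[16,50,-14],0.7],[[0,0,0],[19,60,-14],0.7],[[0,0,0],[19,62,-16],0.7],[[0,0,0],[19,62,-20],0.7]]'
python3 - <<'E'
from bench import bot,eyes
import cv2,numpy as np
s=bot.sense();print(s["clock"],s["ee_pos"],s["grip_width"])
p=eyes.snapshot("scene")["pixels"][60:250,120:310,::-1]
cv2.imwrite("pics/a2.png",cv2.resize(p,(600,600),interpolation=cv2.INTER_CUBIC))
E
```

```text
clock: 5.53
ee_pos: [402.0, -279.3, 256.9]
eef_rot: [0.708, 0.706, -0.0, -0.002]
ft_force: [1.1, 0.1, 0.5]
grip_width: 51.4
gripper_force: 0.0
clock: 6.2
ee_pos: [573.7, -19.7, 279.2]
eef_rot: [0.708, 0.706, 0.001, 0.001]
ft_force: [0.9, -1.2, 0.4]
grip_width: 59.7
gripper_force: 0.0
clock: 6.62
ee_pos: [591.5, 40.1, 259.2]
eef_rot: [0.708, 0.707, 0.0, 0.0]
ft_force: [-0.7, -1.3, 0.8]
grip_width: 59.6
gripper_force: 0.0
6.6167 [591.51621425  40.12783603 259.16936061] 59.623788192519
```

View pics/a2.png

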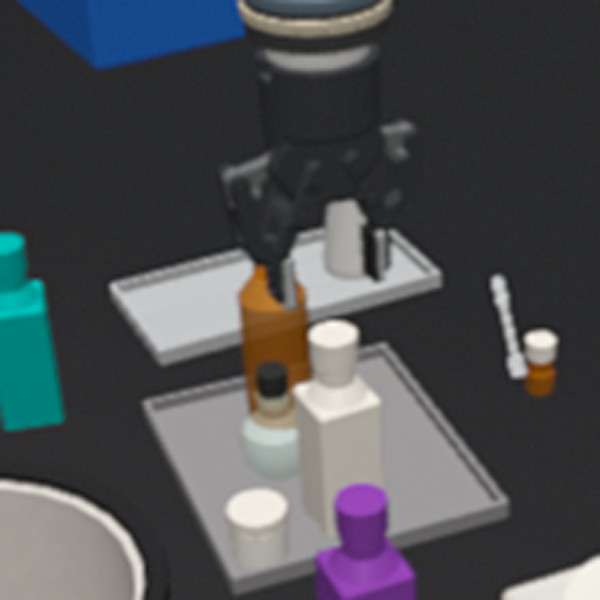

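Cone stands upright in the side tray (345,240); fingers are above the white cap (333,345). Grip the white bottle.

```bash
python3 -m pendant '[[[0,0,0],[0,0,-12],0.7],[[0,0,0],[0,0,-27],0.7],[[0,0,0],[0,0,-42],0.7],[[0,0,0],[0,0,-51],0.7],[[0,0,0],[0,0,-55],0.7],[[0,0,0],[0,0,-55],0.7],[[0,0,0],[0,0,-55],0.3],[[0,0,0],[0,0,-55],0]]' 60
python3 -m pendant '[[[0,0,0],[0,0,0],0],[[0,0,0],[0,0,0],0],[[0,0,0],[0,0,0],0],[[0,0,0],[0,0,5],0],[[0,0,0],[0,0,15],0],[[0,0,0],[0,0,30],0],[[0,0,0],[0,0,45],0],[[0,0,0],[0,0,55],0]]' 60
```

```text
clock: 7.33
ee_pos: [591.7, 40.1, 204.3]
eef_rot: [0.708, 0.706, 0.0, 0.0]
ft_force: [0.4, 1.0, 1.2]
grip_width: 36.8
gripper_force: 0.0
clock: 8.0
ee_pos: [591.6, 40.4, 260.5]
eef_rot: [0.708, 0.706, 0.001, 0.0]
ft_force: [-0.2, -0.4, -2.3]
grip_width: 30.5
gripper_force: 59.7
```

```bash
python3 -m pendant '[[[0,0,0],[0,0,10],0],[[0,0,0],[-10,0,15],0],[[0,0,0],[-10,0,15],0],[[0,0,0],[-10,0,15],0],[[0,0,0],[-10,0,15],0]]'
```

```text
clock: 8.42
ee_pos: [581.0, 40.4, 272.9]
eef_rot: [0.708, 0.706, -0.0, -0.0]
ft_force: [0.4, 1.0, -3.0]
grip_width: 30.3
gripper_force: 60.1
```

```bash
python3 -m pendant '[[[0,0,0],[-12,0,0],0],[[0,0,0],[-35,0,0],0],[[0,0,0],[-60,-5,0],0],[[0,0,0],[-82,-20,0],0],[[0,0,0],[-98,-42,0],0],[[0,0,0],[-106,-70,0],0],[[0,0,0],[-108,-100,0],0],[[0,0,0],[-108,-132,0],0]]'
python3 -m pendant '[[[0,0,0],[0,-33,0],0],[[0,0,0],[0,-66,0],0],[[0,0,0],[0,-99,0],0],[[0,0,0],[0,-132,0],0],[[0,0,0],[3,-160,0],0],[[0,0,0],[7,-180,0],0],[[0,0,0],[9,-191,0],0],[[0,0,0],[9,-194,-3],0]]'
python3 -m pendant '[[[0,0,0],[0,0,-10],0],[[0,0,0],[0,0,-24],0],[[0,0,0],[0,0,-38],0],[[0,0,0],[0,0,-50],0],[[0,0,0],[0,0,-58],0],[[0,0,0],[0,0,-63],0],[[0,0,0],[0,0,-65],0],[[0,0,0],[0,0,-66],0]]'
```

```text
clock: 9.08
ee_pos: [472.4, -92.4, 273.2]
eef_rot: [0.707, 0.707, -0.0, -0.0]
ft_force: [0.6, -0.3, -3.0]
grip_width: 30.5
gripper_force: 60.4
clock: 9.75
ee_pos: [482.5, -287.1, 269.9]
eef_rot: [0.708, 0.706, -0.0, -0.0]
ft_force: [0.6, 0.7, -3.1]
grip_width: 30.4
gripper_force: 60.4
clock: 10.42
ee_pos: [482.4, -285.2, 204.5]
eef_rot: [0.708, 0.707, 0.0, 0.0]
ft_force: [-1.5, 1.9, 5.0]
grip_width: 30.0
gripper_force: 61.3
```

```bash
python3 -m pendant '[[[0,0,0],[0,0,0],0],[[0,0,0],[0,0,0],0.3],[[0,0,0],[0,0,0],0.6],[[0,0,0],[0,0,0],0.6],[[0,0,0],[0,0,8],0.6],[[0,0,0],[0,0,30],0.6],[[0,0,0],[0,0,62],0.6],[[0,0,0],[0,0,75],0.6]]'
python3 -m pendant '[[[0,0,0],[14,30,0],0.6],[[0,0,0],[30,64,0],0.7],[[0,0,0],[46,98,0],0.7],[[0,0,0],[62,132,0],0.7],[[0,0,0],[76,162,0],0.7],[[0,0,0],[84,180,-6],0.7],[[0,0,0],[86,184,-10],0.7],[[0,0,0],[86,184,-10],0.7]]'
python3 - <<'E'
from bench import bot,eyes
import cv2,numpy as np
s=bot.sense();print(s["clock"],s["ee_pos"],s["grip_width"])
p=eyes.snapshot("scene")["pixels"][60:250,120:310,::-1]
cv2.imwrite("pics/a3.png",cv2.resize(p,(600,600),interpolation=cv2.INTER_CUBIC))
E
```

```text
clock: 11.08
ee_pos: [482.9, -286.0, 283.6]
eef_rot: [0.708, 0.706, 0.0, 0.002]
ft_force: [0.7, -0.5, -0.3]
grip_width: 51.5
gripper_force: 0.0
clock: 11.75
ee_pos: [568.5, -100.5, 269.1]
eef_rot: [0.707, 0.707, -0.0, -0.0]
ft_force: [-0.3, -0.4, 0.2]
grip_width: 59.4
gripper_force: 0.0
11.75 [ 568.54040624 -100.48710001  269.06423043] 59.41318312688566
```

View pics/a3.png

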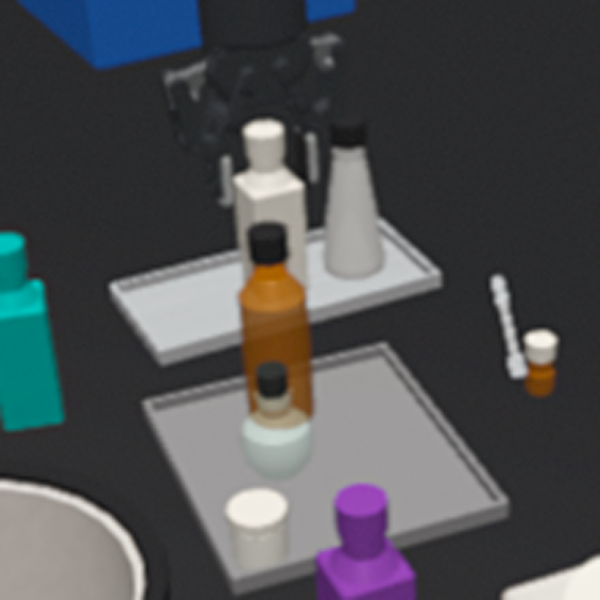

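White and cone upright in the side tray (268,230)/(353,215); fingers (228,180)/(313,155) centred above the amber cap (268,240). Grip amber.

```bash
python3 -m pendant '[[[0,0,0],[0,0,-12],0.7],[[0,0,0],[0,0,-27],0.7],[[0,0,0],[0,0,-42],0.7],[[0,0,0],[0,0,-52],0.7],[[0,0,0],[0,0,-57],0.7],[[0,0,0],[0,0,-57],0.7],[[0,0,0],[0,0,-57],0.3],[[0,0,0],[0,0,-57],0]]' 60
python3 -m pendant '[[[0,0,0],[0,0,0],0],[[0,0,0],[0,0,0],0],[[0,0,0],[0,0,0],0],[[0,0,0],[0,0,5],0],[[0,0,0],[0,0,15],0],[[0,0,0],[0,0,30],0],[[0,0,0],[0,0,45],0],[[0,0,0],[0,0,55],0]]' 60
```

```text
clock: 12.47
ee_pos: [568.6, -102.0, 213.3]
eef_rot: [0.708, 0.706, 0.0, 0.0]
ft_force: [0.6, 0.9, 0.1]
grip_width: 36.8
gripper_force: 0.0
clock: 13.13
ee_pos: [568.5, -101.6, 269.4]
eef_rot: [0.708, 0.706, 0.0, 0.001]
ft_force: [-0.5, -0.7, -2.7]
grip_width: 30.1
gripper_force: 59.8
```

```bash
python3 -m pendant '[[[0,0,0],[0,-12,0],0],[[0,0,0],[0,-38,0],0],[[0,0,0],[-1,-68,0],0],[[0,0,0],[-2,-98,0],0],[[0,0,0],[-3,-128,0],0],[[0,0,0],[-4,-158,0],0],[[0,0,0],[-4,-178,0],0],[[0,0,0],[-4,-188,0],0]]'
python3 -m pendant '[[[0,0,0],[0,0,-5],0],[[0,0,0],[0,0,-18],0],[[0,0,0],[0,0,-30],0],[[0,0,0],[0,0,-41],0],[[0,0,0],[0,0,-48],0],[[0,0,0],[0,0,-52],0],[[0,0,0],[0,0,-53],0],[[0,0,0],[0,0,-54],0]]'
```

```text
clock: 13.8
ee_pos: [563.6, -292.7, 266.8]
eef_rot: [0.709, 0.706, -0.0, -0.0]
ft_force: [0.5, 1.1, -3.1]
grip_width: 30.8
gripper_force: 59.9
clock: 14.47
ee_pos: [564.5, -289.3, 213.6]
eef_rot: [0.708, 0.707, 0.0, 0.0]
ft_force: [0.2, 0.0, -2.9]
grip_width: 30.5
gripper_force: 59.9
```

```bash
python3 -m pendant '[[[0,0,0],[0,0,-0.5],0],[[0,0,0],[0,0,-1],0],[[0,0,0],[0,0,-1],0]]'
```

```text
clock: 14.72
ee_pos: [564.7, -289.8, 213.5]
eef_rot: [0.708, 0.706, 0.0, 0.001]
ft_force: [-1.3, 1.2, 4.3]
grip_width: 30.1
gripper_force: 60.7
```

```bash
python3 -m pendant '[[[0,0,0],[0,0,0],0],[[0,0,0],[0,0,0],0.3],[[0,0,0],[0,0,0],0.6],[[0,0,0],[0,0,0],0.6],[[0,0,0],[0,0,8],0.6],[[0,0,0],[0,0,30],0.6],[[0,0,0],[0,0,62],0.6],[[0,0,0],[0,0,75],0.6]]'
python3 -m pendant '[[[0,0,0],[5,33,0],0.6],[[0,0,0],[10,68,0],0.6],[[0,0,0],[16,103,-10],0.6],[[0,0,0],[22,138,-30],0.6],[[0,0,0],[28,173,-50],0.6],[[0,0,0],[34,208,-70],0.6],[[0,0,0],[38,238,-85],0.6],[[0,0,0],[39,253,-90],0.6]]'
python3 - <<'E'
from bench import bot,eyes
import cv2,numpy as np
s=bot.sense();print(s["clock"],s["ee_pos"],s["grip_width"])
p=eyes.snapshot("scene")["pixels"][60:250,120:310,::-1]
cv2.imwrite("pics/a4.png",cv2.resize(p,(600,600),interpolation=cv2.INTER_CUBIC))
E
```

```text
clock: 15.38
ee_pos: [564.7, -289.9, 291.6]
eef_rot: [0.708, 0.706, 0.001, 0.002]
ft_force: [0.4, -0.5, 1.1]
grip_width: 51.2
gripper_force: 0.0
clock: 16.05
ee_pos: [602.8, -33.3, 195.6]
eef_rot: [0.707, 0.707, -0.001, -0.001]
ft_force: [0.4, -0.2, -0.8]
grip_width: 51.5
gripper_force: 0.0
16.05 [602.83959541 -33.32328083 195.59234792] 51.47706064648373
```

View pics/a4.png

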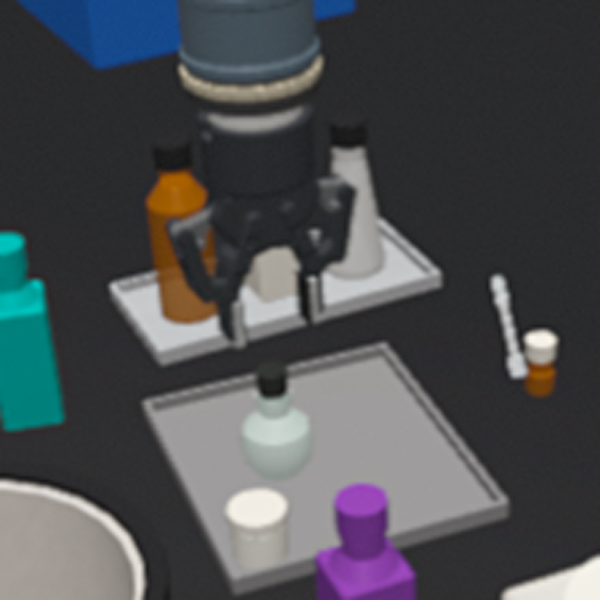

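All three stand in the side tray; fingers (235,320)/(312,295) centred above the stopper (271,378). Grip the flask gently.

```bash
python3 -m pendant '[[[0,0,0],[0,0,-12],0.6],[[0,0,0],[0,0,-27],0.6],[[0,0,0],[0,0,-42],0.6],[[0,0,0],[0,0,-54],0.6],[[0,0,0],[0,0,-60],0.6],[[0,0,0],[0,0,-62],0.6],[[0,0,0],[0,0,-62],0.3],[[0,0,0],[0,0,-62],0]]' 30
python3 -m pendant '[[[0,0,0],[0,0,0],0],[[0,0,0],[0,0,0],0],[[0,0,0],[0,0,0],0],[[0,0,0],[0,0,5],0],[[0,0,0],[0,0,15],0],[[0,0,0],[0,0,35],0],[[0,0,0],[0,0,60],0],[[0,0,0],[0,0,80],0]]'
```

```text
clock: 16.77
ee_pos: [603.8, -36.9, 136.3]
eef_rot: [0.708, 0.706, 0.0, 0.0]
ft_force: [0.6, 0.9, 0.3]
grip_width: 28.0
gripper_force: 0.2
clock: 17.43
ee_pos: [603.2, -36.6, 217.6]
eef_rot: [0.708, 0.706, 0.0, 0.0]
ft_force: [0.1, 1.2, -0.8]
grip_width: 23.8
gripper_force: 29.6
```

```bash
python3 -m pendant '[[[0,0,0],[-12,5,5],0],[[0,0,0],[-35,15,5],0],[[0,0,0],[-58,33,5],0],[[0,0,0],[-78,56,5],0],[[0,0,0],[-94,82,5],0],[[0,0,0],[-104,112,5],0],[[0,0,0],[-107,144,5],0],[[0,0,0],[-107,177,5],0]]'
python3 -m pendant '[[[0,0,0],[0,32,0],0],[[0,0,0],[0,64,0],0],[[0,0,0],[0,94,0],0],[[0,0,0],[0,117,0],0],[[0,0,0],[0,131,0],0],[[0,0,0],[0,137,0],0],[[0,0,0],[0,137,0],0],[[0,0,0],[0,137,0],0]]'
python3 -m pendant '[[[0,0,0],[0,0,-5],0],[[0,0,0],[0,0,-14],0],[[0,0,0],[0,0,-23],0],[[0,0,0],[0,0,-30],0],[[0,0,0],[0,0,-34],0],[[0,0,0],[0,0,-36],0],[[0,0,0],[0,0,-37],0],[[0,0,0],[0,0,-37],0]]'
python3 - <<'E'
from bench import bot,eyes
import cv2,numpy as np
p=eyes.snapshot("scene")["pixels"][180:320,250:400,::-1]
cv2.imwrite("pics/a5.png",cv2.resize(p,(600,560),interpolation=cv2.INTER_CUBIC))
E
```

```text
clock: 18.1
ee_pos: [495.3, 141.5, 221.6]
eef_rot: [0.708, 0.706, 0.0, 0.0]
ft_force: [1.6, 0.1, -1.5]
grip_width: 24.4
gripper_force: 29.6
clock: 18.77
ee_pos: [496.4, 276.6, 220.5]
eef_rot: [0.708, 0.706, -0.0, 0.0]
ft_force: [-0.7, -1.4, -0.8]
grip_width: 24.3
gripper_force: 29.6
clock: 19.43
ee_pos: [496.3, 277.3, 183.3]
eef_rot: [0.708, 0.706, -0.0, -0.0]
ft_force: [0.8, 0.4, -1.6]
grip_width: 24.3
gripper_force: 29.6
```

View pics/a5.png

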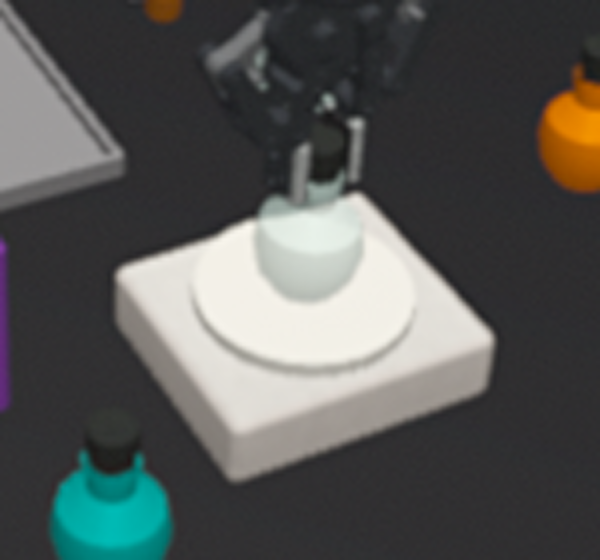

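The flask (foot about (307,285)) hangs over the plate centre (305,288). Lower the last bit.

```bash
python3 -m pendant '[[[0,0,0],[0,0,-0.5],0],[[0,0,0],[0,0,-1],0],[[0,0,0],[0,0,-1.5],0],[[0,0,0],[0,0,-1.5],0]]'
```

```text
clock: 19.82
ee_pos: [496.6, 277.5, 182.4]
eef_rot: [0.708, 0.706, 0.001, 0.0]
ft_force: [0.2, -0.1, 4.1]
grip_width: 24.3
gripper_force: 29.4
```

```bash
python3 -m pendant '[[[0,0,0],[0,0,0],0.2],[[0,0,0],[0,0,0],0.5],[[0,0,0],[0,0,0],0.5],[[0,0,0],[0,0,0],0.5],[[0,0,0],[0,0,10],0.5],[[0,0,0],[0,0,35],0.5],[[0,0,0],[0,0,70],0.5],[[0,0,0],[0,0,105],0.5]]' 60
python3 -m pendant '[[[0,0,0],[0,-20,0],0.6],[[0,0,0],[0,-55,0],0.6],[[0,0,0],[5,-92,0],0.6],[[0,0,0],[13,-129,0],0.6],[[0,0,0],[22,-166,0],0.6],[[0,0,0],[30,-203,0],0.6],[[0,0,0],[38,-240,0],0.6],[[0,0,0],[46,-277,0],0.7]]'
python3 - <<'E'
from bench import bot,eyes
import cv2,numpy as np
o=[]
for n,(u,v) in(("scene",(130,90)),("scene",(250,180))):
    p=eyes.snapshot(n)["pixels"][v:v+150,u:u+150,::-1]
    o.append(cv2.resize(p,(400,400),interpolation=cv2.INTER_CUBIC))
cv2.imwrite("pics/a6.png",np.hstack(o))
E
```

```text
clock: 20.48
ee_pos: [495.7, 277.0, 288.4]
eef_rot: [0.708, 0.706, -0.001, -0.0]
ft_force: [1.6, 0.2, -0.2]
grip_width: 43.0
gripper_force: 0.0
clock: 21.15
ee_pos: [542.3, -1.5, 287.8]
eef_rot: [0.708, 0.706, 0.0, 0.0]
ft_force: [0.1, 0.7, 0.5]
grip_width: 59.5
gripper_force: 0.0
```

View pics/a6.png

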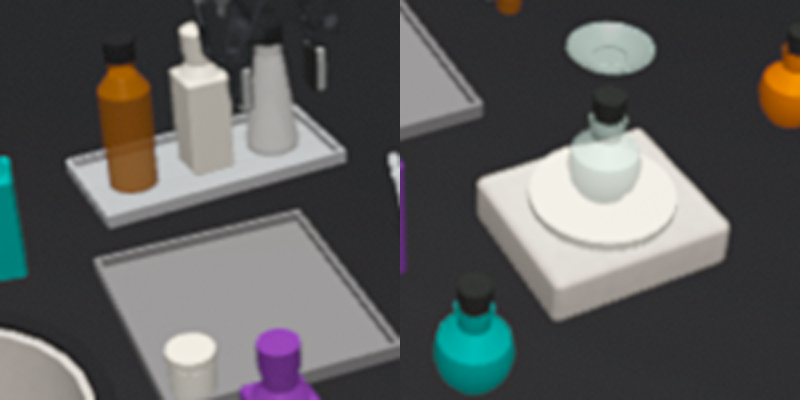

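The flask stands on the plate centre (605,165). The white bottle (190,40)–(208,165) looks slightly odd; check it closer.

```bash
python3 - <<'E'
from bench import bot,eyes
import cv2,numpy as np
p=eyes.snapshot("scene")["pixels"][90:175,150:250,::-1]
cv2.imwrite("pics/a7.png",cv2.resize(p,(700,595),interpolation=cv2.INTER_CUBIC))
E
```

```text
(no output)
```

View pics/a7.png

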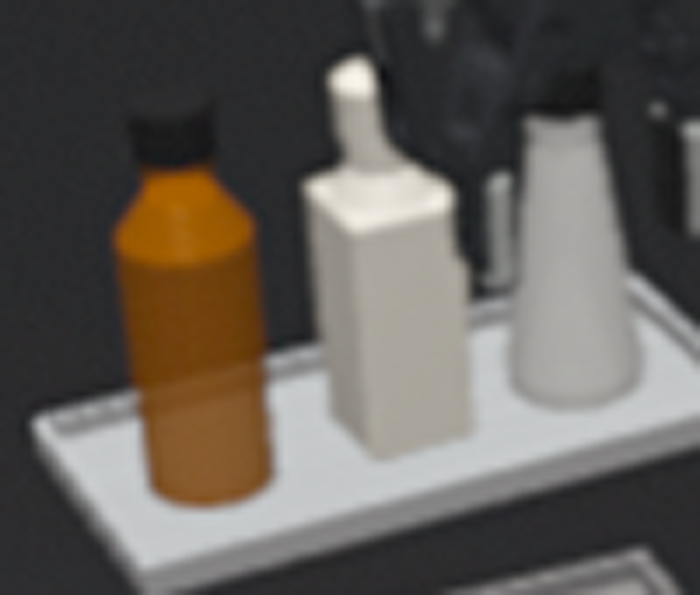

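Only a dark gripper finger hides part of the white cap at (385,100); all three stand upright. Now fetch amber.

```bash
python3 -m pendant '[[[0,0,0],[3,-34,0],0.7],[[0,0,0],[6,-74,0],0.7],[[0,0,0],[9,-112,0],0.7],[[0,0,0],[12,-150,0],0.7],[[0,0,0],[15,-188,0],0.7],[[0,0,0],[18,-226,0],0.7],[[0,0,0],[21,-262,0],0.7],[[0,0,0],[22,-284,0],0.7]]'
python3 -m pendant '[[[0,0,0],[0,-6,0],0.7],[[0,0,0],[0,-6,-6],0.7],[[0,0,0],[0,-6,-22],0.7],[[0,0,0],[0,-6,-40],0.7],[[0,0,0],[0,-6,-57],0.7],[[0,0,0],[0,-6,-68],0.7],[[0,0,0],[0,-6,-74],0.7],[[0,0,0],[0,-6,-74],0.7]]'
python3 -m pendant '[[[0,0,0],[0,0,0],0.3],[[0,0,0],[0,0,0],0],[[0,0,0],[0,0,0],0],[[0,0,0],[0,0,0],0],[[0,0,0],[0,0,5],0],[[0,0,0],[0,0,18],0],[[0,0,0],[0,0,38],0],[[0,0,0],[0,0,55],0]]' 60
```

```text
clock: 21.97
ee_pos: [564.4, -285.8, 287.1]
eef_rot: [0.708, 0.706, -0.0, 0.0]
ft_force: [0.8, 0.1, 0.4]
grip_width: 59.6
gripper_force: 0.0
clock: 22.63
ee_pos: [564.1, -287.8, 211.8]
eef_rot: [0.707, 0.707, -0.0, -0.001]
ft_force: [0.0, -0.0, 0.0]
grip_width: 59.7
gripper_force: 0.0
clock: 23.3
ee_pos: [564.0, -289.5, 268.9]
eef_rot: [0.708, 0.706, -0.0, -0.0]
ft_force: [0.3, -0.8, -3.4]
grip_width: 30.1
gripper_force: 59.8
```

```bash
python3 -m pendant '[[[0,0,0],[0,12,0],0],[[0,0,0],[0,38,0],0],[[0,0,0],[1,68,0],0],[[0,0,0],[2,98,0],0],[[0,0,0],[3,128,0],0],[[0,0,0],[4,158,0],0],[[0,0,0],[4,178,0],0],[[0,0,0],[4,188,0],0]]'
python3 -m pendant '[[[0,0,0],[0,0,-5],0],[[0,0,0],[0,0,-18],0],[[0,0,0],[0,0,-30],0],[[0,0,0],[0,0,-41],0],[[0,0,0],[0,0,-48],0],[[0,0,0],[0,0,-52],0],[[0,0,0],[0,0,-53],0],[[0,0,0],[0,0,-54],0]]'
python3 -m pendant '[[[0,0,0],[0,0,-0.5],0],[[0,0,0],[0,0,-0.5],0]]'
```

```text
clock: 23.97
ee_pos: [567.9, -98.7, 267.5]
eef_rot: [0.707, 0.707, -0.0, -0.001]
ft_force: [-0.3, -0.0, -3.5]
grip_width: 30.2
gripper_force: 59.9
clock: 24.63
ee_pos: [568.4, -102.0, 214.1]
eef_rot: [0.708, 0.706, 0.0, 0.0]
ft_force: [-0.9, 0.9, 4.9]
grip_width: 30.0
gripper_force: 60.8
clock: 24.8
ee_pos: [568.6, -101.8, 214.1]
eef_rot: [0.708, 0.706, 0.0, 0.0]
ft_force: [-0.6, -0.5, 2.4]
grip_width: 30.2
gripper_force: 60.6
```

```bash
python3 -m pendant '[[[0,0,0],[0,0,0],0.2],[[0,0,0],[0,0,0],0.5],[[0,0,0],[0,0,0],0.6],[[0,0,0],[0,0,0],0.6],[[0,0,0],[0,0,8],0.6],[[0,0,0],[0,0,30],0.6],[[0,0,0],[0,0,62],0.6],[[0,0,0],[0,0,75],0.6]]'
python3 -m pendant '[[[0,0,0],[-14,-30,0],0.6],[[0,0,0],[-30,-64,0],0.7],[[0,0,0],[-46,-98,0],0.7],[[0,0,0],[-62,-132,0],0.7],[[0,0,0],[-76,-162,0],0.7],[[0,0,0],[-84,-180,0],0.7],[[0,0,0],[-86,-184,0],0.7],[[0,0,0],[-86,-184,-5],0.7]]'
python3 -m pendant '[[[0,0,0],[0,0,-15],0.7],[[0,0,0],[0,0,-32],0.7],[[0,0,0],[0,0,-50],0.7],[[0,0,0],[0,0,-66],0.7],[[0,0,0],[0,0,-75],0.7],[[0,0,0],[0,0,-79],0.7],[[0,0,0],[0,0,-79],0.7],[[0,0,0],[0,0,-79],0.3]]'
python3 -m pendant '[[[0,0,0],[0,0,0],0],[[0,0,0],[0,0,0],0],[[0,0,0],[0,0,0],0],[[0,0,0],[0,0,5],0],[[0,0,0],[0,0,18],0],[[0,0,0],[0,0,38],0],[[0,0,0],[0,0,60],0],[[0,0,0],[0,0,70],0]]' 60
```

```text
clock: 25.47
ee_pos: [568.8, -101.7, 292.4]
eef_rot: [0.708, 0.706, 0.001, 0.001]
ft_force: [0.2, -0.4, 1.0]
grip_width: 51.1
gripper_force: 0.0
clock: 26.13
ee_pos: [482.1, -286.9, 284.4]
eef_rot: [0.709, 0.706, 0.0, 0.001]
ft_force: [1.2, 0.8, 0.3]
grip_width: 60.0
gripper_force: 0.0
clock: 26.8
ee_pos: [482.8, -285.4, 205.0]
eef_rot: [0.708, 0.707, 0.0, 0.0]
ft_force: [0.2, 0.2, 0.5]
grip_width: 48.9
gripper_force: 0.0
clock: 27.47
ee_pos: [482.7, -285.9, 277.2]
eef_rot: [0.708, 0.706, 0.0, 0.001]
ft_force: [0.7, -0.7, -2.3]
grip_width: 30.1
gripper_force: 60.0
```

```bash
python3 -m pendant '[[[0,0,0],[-2,12,0],0],[[0,0,0],[-5,38,0],0],[[0,0,0],[-9,70,0],0],[[0,0,0],[-9,103,0],0],[[0,0,0],[-9,136,0],0],[[0,0,0],[-9,169,0],0],[[0,0,0],[-9,202,0],0],[[0,0,0],[-6,234,0],0]]'
python3 -m pendant '[[[0,0,0],[6,29,0],0],[[0,0,0],[20,54,0],0],[[0,0,0],[40,74,0],0],[[0,0,0],[64,87,0],0],[[0,0,0],[88,92,0],0],[[0,0,0],[106,92,0],0],[[0,0,0],[114,92,0],0],[[0,0,0],[115,92,-3],0]]'
python3 -m pendant '[[[0,0,0],[0,0,-10],0],[[0,0,0],[0,0,-24],0],[[0,0,0],[0,0,-38],0],[[0,0,0],[0,0,-50],0],[[0,0,0],[0,0,-58],0],[[0,0,0],[0,0,-63],0],[[0,0,0],[0,0,-65],0],[[0,0,0],[0,0,-66],0]]'
python3 -m pendant '[[[0,0,0],[0,0,-0.5],0],[[0,0,0],[0,0,-0.5],0]]'
```

```text
clock: 28.13
ee_pos: [475.2, -49.7, 273.8]
eef_rot: [0.708, 0.706, -0.0, -0.0]
ft_force: [0.8, -0.7, -2.4]
grip_width: 30.4
gripper_force: 59.9
clock: 28.8
ee_pos: [592.2, 40.9, 270.3]
eef_rot: [0.708, 0.707, -0.0, -0.0]
ft_force: [0.7, -0.0, -3.6]
grip_width: 30.6
gripper_force: 60.3
clock: 29.47
ee_pos: [591.1, 40.3, 205.5]
eef_rot: [0.708, 0.706, 0.0, 0.0]
ft_force: [-3.3, -0.2, 6.3]
grip_width: 30.5
gripper_force: 61.2
clock: 29.63
ee_pos: [591.4, 40.4, 205.5]
eef_rot: [0.708, 0.706, 0.0, 0.0]
ft_force: [-2.4, 0.7, 3.2]
grip_width: 30.4
gripper_force: 60.8
```

```bash
python3 -m pendant '[[[0,0,0],[0,0,0],0.2],[[0,0,0],[0,0,0],0.5],[[0,0,0],[0,0,0],0.6],[[0,0,0],[0,0,0],0.6],[[0,0,0],[0,0,8],0.6],[[0,0,0],[0,0,30],0.6],[[0,0,0],[0,0,62],0.6],[[0,0,0],[0,0,85],0.6]]'
python3 -m pendant '[[[0,0,0],[-16,-26,0],0.6],[[0,0,0],[-34,-58,0],0.7],[[0,0,0],[-52,-90,0],0.7],[[0,0,0],[-71,-122,0],0.7],[[0,0,0],[-90,-154,0],0.7],[[0,0,0],[-109,-186,0],0.7],[[0,0,0],[-128,-218,0],0.7],[[0,0,0],[-147,-250,0],0.7]]'
python3 -m pendant '[[[0,0,0],[-19,-32,0],0.7],[[0,0,0],[-34,-58,0],0.7],[[0,0,0],[-41,-70,0],0.7],[[0,0,0],[-42,-72,-5],0.7],[[0,0,0],[-42,-72,-20],0.7],[[0,0,0],[-42,-72,-36],0.7],[[0,0,0],[-42,-72,-52],0.7],[[0,0,0],[-42,-72,-68],0.7]]'
python3 -m pendant '[[[0,0,0],[0,0,-14],0.7],[[0,0,0],[0,0,-23],0.7],[[0,0,0],[0,0,-27],0.7],[[0,0,0],[0,0,-27],0.7],[[0,0,0],[0,0,-27],0.4],[[0,0,0],[0,0,-27],0],[[0,0,0],[0,0,-27],0],[[0,0,0],[0,0,-27],0]]' 60
python3 -m pendant '[[[0,0,0],[0,0,0],0],[[0,0,0],[0,0,5],0],[[0,0,0],[0,0,18],0],[[0,0,0],[0,0,38],0],[[0,0,0],[0,0,60],0],[[0,0,0],[0,0,70],0]]'
```

```text
clock: 30.3
ee_pos: [591.3, 40.4, 292.5]
eef_rot: [0.708, 0.706, 0.0, 0.0]
ft_force: [0.1, -0.2, 0.8]
grip_width: 51.2
gripper_force: 0.0
clock: 30.97
ee_pos: [443.3, -210.9, 290.7]
eef_rot: [0.708, 0.706, 0.0, 0.0]
ft_force: [0.5, -0.2, 0.3]
grip_width: 59.6
gripper_force: 0.0
clock: 31.63
ee_pos: [402.8, -281.1, 221.4]
eef_rot: [0.708, 0.707, 0.0, 0.0]
ft_force: [0.7, -0.8, -0.7]
grip_width: 59.6
gripper_force: 0.0
clock: 32.3
ee_pos: [402.9, -282.0, 195.9]
eef_rot: [0.708, 0.706, 0.0, 0.001]
ft_force: [1.5, 0.7, 6.5]
grip_width: 30.3
gripper_force: 59.2
clock: 32.8
ee_pos: [402.7, -282.0, 267.5]
eef_rot: [0.708, 0.706, 0.0, 0.001]
ft_force: [0.3, 0.0, -1.8]
grip_width: 30.3
gripper_force: 59.9
```

```bash
python3 -m pendant '[[[0,0,0],[0,12,0],0],[[0,0,0],[2,38,0],0],[[0,0,0],[5,68,0],0],[[0,0,0],[9,98,0],0],[[0,0,0],[14,130,0],0],[[0,0,0],[21,160,0],0],[[0,0,0],[31,190,0],0],[[0,0,0],[45,216,0],0]]'
python3 -m pendant '[[[0,0,0],[18,22,0],0],[[0,0,0],[40,36,0],0],[[0,0,0],[62,42,0],0],[[0,0,0],[82,42,0],0],[[0,0,0],[93,42,0],0],[[0,0,0],[96,42,0],0],[[0,0,0],[96,42,0],0],[[0,0,0],[96,42,-3],0]]'
python3 -m pendant '[[[0,0,0],[0,0,-10],0],[[0,0,0],[0,0,-24],0],[[0,0,0],[0,0,-38],0],[[0,0,0],[0,0,-50],0],[[0,0,0],[0,0,-58],0],[[0,0,0],[0,0,-63],0],[[0,0,0],[0,0,-65],0],[[0,0,0],[0,0,-65],0]]'
python3 -m pendant '[[[0,0,0],[0,0,-0.5],0],[[0,0,0],[0,0,-0.5],0]]'
```

```text
clock: 33.47
ee_pos: [446.4, -63.3, 264.2]
eef_rot: [0.708, 0.706, -0.0, -0.001]
ft_force: [1.7, -0.6, -1.8]
grip_width: 30.2
gripper_force: 59.8
clock: 34.13
ee_pos: [542.7, -23.4, 261.6]
eef_rot: [0.708, 0.706, -0.0, -0.0]
ft_force: [1.1, -0.4, -3.1]
grip_width: 30.3
gripper_force: 60.0
clock: 34.8
ee_pos: [543.1, -23.6, 196.7]
eef_rot: [0.708, 0.706, -0.0, -0.0]
ft_force: [0.7, -0.4, -2.3]
grip_width: 30.4
gripper_force: 60.1
clock: 34.97
ee_pos: [543.6, -23.7, 196.9]
eef_rot: [0.708, 0.706, 0.0, 0.0]
ft_force: [-0.3, 0.1, -2.1]
grip_width: 30.7
gripper_force: 60.1
```

```bash
python3 -m pendant '[[[0,0,0],[0,0,-0.7],0],[[0,0,0],[0,0,-0.7],0],[[0,0,0],[0,0,-0.7],0]]'; python3 -m pendant '[[[0,0,0],[0,0,-0.7],0],[[0,0,0],[0,0,-0.7],0],[[0,0,0],[0,0,-0.7],0]]'
```

```text
clock: 35.22
ee_pos: [543.6, -23.6, 196.0]
eef_rot: [0.708, 0.706, 0.0, 0.0]
ft_force: [0.8, 0.2, -0.1]
grip_width: 30.4
gripper_force: 60.1
clock: 35.47
ee_pos: [543.9, -23.7, 195.8]
eef_rot: [0.708, 0.706, 0.001, 0.001]
ft_force: [0.6, -0.4, 7.3]
grip_width: 30.4
gripper_force: 61.0
```

Contact. Release, retreat to clear both views, and check against the first pictures.

```bash
python3 -m pendant '[[[0,0,0],[0,0,0],0.2],[[0,0,0],[0,0,0],0.5],[[0,0,0],[0,0,0],0.6],[[0,0,0],[0,0,0],0.6],[[0,0,0],[0,0,8],0.6],[[0,0,0],[0,0,30],0.6],[[0,0,0],[0,0,65],0.6],[[0,0,0],[0,0,100],0.6]]'
python3 -m pendant '[[[0,0,0],[-20,-20,0],0.6],[[0,0,0],[-45,-45,0],0.6],[[0,0,0],[-70,-72,0],0.6],[[0,0,0],[-95,-99,0],0.6],[[0,0,0],[-115,-129,0],0.6],[[0,0,0],[-135,-160,0],0.6],[[0,0,0],[-150,-192,0],0.6],[[0,0,0],[-165,-225,0],0.6]]'
python3 -m pendant '[[[0,0,0],[-15,-32,0],0.6],[[0,0,0],[-30,-66,0],0.6],[[0,0,0],[-45,-100,0],0.6],[[0,0,0],[-60,-132,0],0.6],[[0,0,0],[-65,-150,0],0.6],[[0,0,0],[-65,-150,0],0.6]]'
python3 - <<'E'
from bench import bot,eyes
import cv2,numpy as np
o=[];print(bot.sense()["ee_pos"])
for n,(u,v) in(("top",(200,105)),("scene",(160,125))):
    s=eyes.snapshot(n)["pixels"][:,:,::-1]; a=np.load("pics/%s0.npz"%n)["pixels"][:,:,::-1]
    o.append(np.vstack([cv2.resize(p[v:v+110,u:u+140],(382,300),interpolation=cv2.INTER_CUBIC) for p in(a,s)]))
    if n=="top":
        c=lambda p:cv2.resize(p[150:240,80:170],(300,300))
    d=np.abs(a.astype(int)-s).max(2)[v:v+110,u:u+140]; print(n,(d>40).sum())
    for k,(x,y) in {"top":dict(white=(169,202),amber=(577,259),cone=(351,338),jar=(162,88)),"scene":dict(white=(327,204),amber=(226,60),cone=(354,140),jar=(207,478))}[n].items():
        f=5.5 if n=="top" else 5; X=int(u+x/f);Y=int(v+y/f)
        t=a[Y-10:Y+11,X-10:X+11]; r=cv2.matchTemplate(s[Y-20:Y+21,X-20:X+21],t,cv2.TM_CCOEFF_NORMED); _,m,_,l=cv2.minMaxLoc(r); print(n,k,round(m,2),l[0]-10,l[1]-10)
cv2.imwrite("pics/a8.png",np.hstack(o))
E
```

```text
clock: 36.13
ee_pos: [542.6, -23.6, 296.2]
eef_rot: [0.708, 0.706, -0.001, -0.001]
ft_force: [1.3, 0.1, 0.6]
grip_width: 51.3
gripper_force: 0.0
clock: 36.8
ee_pos: [377.1, -249.8, 295.8]
eef_rot: [0.708, 0.706, 0.0, 0.0]
ft_force: [1.5, 0.2, 0.3]
grip_width: 51.3
gripper_force: 0.0
clock: 37.3
ee_pos: [311.8, -401.6, 295.1]
eef_rot: [0.709, 0.705, -0.0, 0.0]
ft_force: [1.2, -0.0, -0.1]
grip_width: 50.7
gripper_force: 0.0
[ 311.8422601  -401.63109056  295.12880699]
top 218
top white 0.98 0 0
top amber 0.99 0 0
top cone 0.98 0 0
top jar 1.0 0 0
scene 298
scene white 1.0 0 0
scene amber 1.0 0 0
scene cone 1.0 0 0
scene jar 1.0 0 0
```

View pics/a8.png

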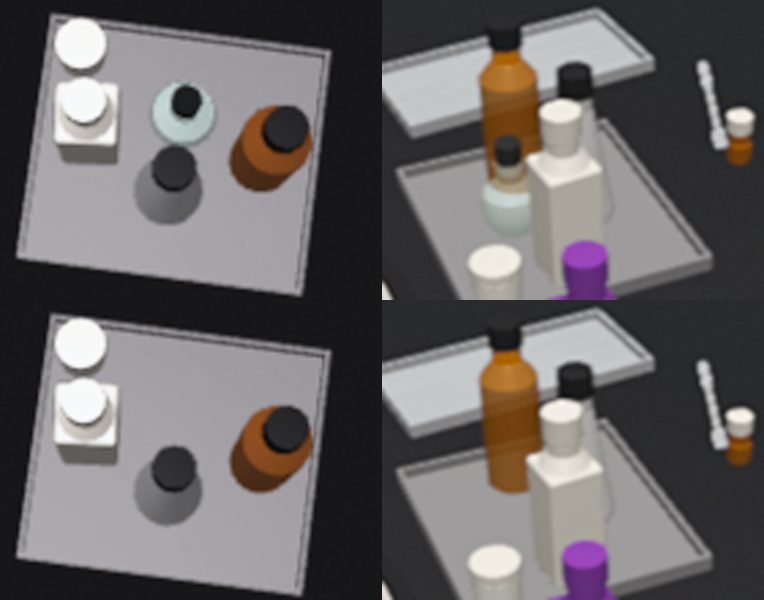

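All bottles are back on their spots (template shift 0 px in both views), jar unmoved. One last look at the flask from above.

```bash
python3 - <<'E'
from bench import bot,eyes
import cv2,numpy as np
o=[]
for n,(u,v) in(("top",(90,155)),("scene",(275,205))):
    o.append(cv2.resize(eyes.snapshot(n)["pixels"][v:v+100,u:u+100,::-1],(400,400),interpolation=cv2.INTER_CUBIC))
cv2.imwrite("pics/a9.png",np.hstack(o))
E
```

```text
(no output)
```

View pics/a9.png

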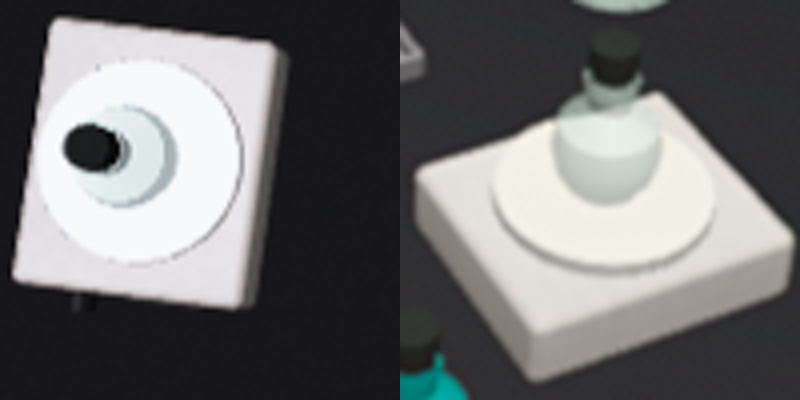

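```bash
python3 - <<'E'
from h import *
g=lambda p:(90-.5+(p[0]+.5)/4,155-.5+(p[1]+.5)/4)
k=lambda p:(275-.5+(p[0]-400+.5)/4,205-.5+(p[1]+.5)/4)
print("plate",plane("top",g((140,160.5)),50),plane("scene",k((604,195)),50))
print("stopper",plane("top",g((87,147.5)),140),plane("scene",k((614,40)),140)); print("bulb",plane("top",g((124,157)),76),plane("scene",k((607,151)),76))
E
```

```text
plate [497.18075471 278.04954829  50.        ] [502.29206787 287.2376485   50.        ]
stopper [496.9026029  277.61649918 140.        ] [497.41526331 278.64922259 140.        ]
bulb [497.11728013 278.88608296  76.        ] [500.4792228  284.37818696  76.        ]
```

The flask stands upright within 2 mm of the plate centre, plate (140,160) and stopper (88,148) in the top crop. Hand in.

```bash
python3 -c "
from bench import bot
print(bot.finish_job())"
```

```text
the job is handed in; nothing more can be done
None
```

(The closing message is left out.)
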